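# Lock the inked plate in its cam clamp

### The job

Two plate clamps stand on the printmaking bench. Clamp the black inked plate: turn the red cam handle of its clamp a quarter turn clockwise, as far as it goes, so that the jaw draws the plate tight against the fence, then let go. Leave the other clamp, with the copper plate, loose as it is.

Things in the scene. Friction and masses are not known exactly. Their poses are not given: they have to be found in the camera images.
- black_cam (a joint): Cam of the clamp that holds the black plate: its turn about a vertical axis in rad, growing clockwise seen from above; 0 is fully loose, 1.571 is the hard stop, fully locked. It starts between 0 and 0.25. Turning takes at most about 0.4 N m; it stays where it is left.
- black_cam_grip (a point): Middle of that cam's red bar handle, on the vertical turning axis, 62 mm above the bench; turns with the cam. Bar: 64 mm long along this point's y, 14 mm wide along its x (grip across this), top 13 mm above the point, underside 15 mm below. Loose: bar across the clamp; locked: in line, towards the plate. The rest of the clamp is under 35 mm high, bar the 18 mm thick shaft; its board is fixed.
- black_plate: The black inked printing plate on its wood block, 80 x 100 x 20 mm (x, y, z), origin at its centre, lying loose on the 12 mm thick board of its clamp between the rubber-faced jaw (nearer the cam) and the aluminium fence (far side). Starts 2 to 8 mm short of the fence; pushed home by the jaw, its centre is 140 mm from the cam's axis.
- copper_cam (a joint): Cam of the other, identical clamp, which holds the bare copper plate: same meaning of the values; it starts between 0 and 0.25 and must stay loose.
There are look-alikes about, which are no part of the job. Leave any green or white look-alike of the black_plate alone.

How it is judged:
At the end, for the whole second after the job is handed in: The black plate's cam is within about 11 degrees of its locked stop (beyond 1.38 rad), the plate flat and at rest, home against the fence (within 1.5 mm) and squeezed (contact forces over 8 N in all); the copper plate's cam is still loose (below 0.45 rad) (value of joint black_cam above 1.38 rad and horizontal distance between black_cam_grip and black_plate between 0.1385 and 0.143 m and contact force between black_plate and anything else above 8 N and angle between black_plate's own z axis and vertical below 0.05 rad and linear speed of black_plate below 0.01 m/s and value of joint copper_cam below 0.45 rad); the robot touches nothing.
It fails at once if the copper plate's cam is turned towards lock (value of joint copper_cam above 0.6 rad).
It also fails if it takes over 30 s, if anything falls off the work surface, if the arm or the gripper's body presses on something with over 40 N, if the wrist force passes 120 N, or if a joint passes its speed limit or range.

### The arm

A 7-joint arm with a two-finger parallel gripper is mounted at the origin on the work surface. World frame = base frame: x ahead of the robot, y to its left, z up, the work surface at z = 0. Lengths are in m, angles in rad, forces in N, time in s.
With the tool pointing down it reaches from about 0.425 to 0.925 m from the base axis. Payload 6.8 kg.
Tool frame: the origin (TCP) lies on the centre line of the jaws, within the pads' length; the fingertips stand 14 mm ahead of it and the grasp point (between the pads) lies 5 mm behind it (finger_overhang is the distance from the TCP to the fingertips, in m); z points along the fingers, y is the line along which they close (so a half turn about z gives the same grasp; the last joint's range is limited). The gripper opens to 85 mm and grips with 20 to 120 N. Pads are 22 mm wide; open, the fingers measure 114 mm over their backs; the gripper's body (76 mm by 85 mm) begins 54 mm behind the grasp point. The pads swing forward as they close: fully open they stand 13 mm farther back than shut.
Start: joints at [1.042, 0.477, 0.022, 1.555, -0.011, 1.109, -0.083], TCP at [0.276, -0.616, 0.245] pointing down, gripper open.
Joint ranges: [-2.96, 2.96], [-0.34, 2.1], [-1.41, 1.46], [0.24, 2.44], [-1.37, 4.51], [0.17, 1.92], [-2.96, 2.96]. Speed limits (rad/s): [2.39, 2.39, 3.14, 3.14, 3.14, 3.14, 3.14].

### API

Orientations are given as a unit quaternion [w, x, y, z].
In Python, from cell import * gives the robot as it stands.
- The arm moves only by the tool send_rows, never from a script. Its argument "commands" is a list of rows, each a list of 3 entries, a list of its own where there are three numbers: the closure in counts, from 0 (fully open) to 255 (shut), then the shift along the tool's x, y, z in mm, then the turn, a rotation vector about the tool's x, y, z in rad. A call has 1 to 12 rows; each row shifts and turns the commanded pose from where the row before left it, along the tool's axes as they then stand; what a row does not reach is not made up. A row lasts 1/12 s, in which the tool goes at most 41.7 mm and 7.16 degrees, less where a joint would pass 70% of its speed; a pose out of reach is approached as far as the arm can. A call is refused whole if a number of a shift passes 41.7 or a number of a turn 0.125, either way. A call with a gripper value outside its range is refused whole. The fingers move at their own pace and stop on an object; "squeeze" is the grip in N (left out, the last holds). Time passes only in rows, so rows that do not move let the fingers close. It gives the time, the measured TCP pose, the force, the opening and the grip force at its end, in the units of the state.
- sense(): the state, without advancing time (a new reading comes with each control period).
- get_image(name): name is "side" or "top" or "wrist"; returns the picture (480x640x3 uint8, blue, green, red); there is no depth.
- get_calibration(name): a dict with "camera_matrix" (3x3 intrinsics, pixels), "origin" and "attitude" of the camera in the world. Camera axes: x right, y up, looking along -z (the intrinsics and any distortion apply to the point x, -y, -z); pixel columns grow to the right and rows downward; lengths in m; the calibration is good to about 2 mm. A picture is of the moment at which its call begins: read the wrist's pose just before it. get_calibration takes no time and is no camera call; for the wrist camera it gives the pose at the moment of the call.
- hand_in(): hands the job in; it is judged then, once.
Trained networks look in the newest picture that a camera, given by its name, has taken for a name from the list of things; names that differ only in an ending like _2 or _b are one class to them, and where a whole thing is asked for, a point or a joint stands for the part that bears it (a point fixed in the world has none). Each returns a list of dicts, best first, with "score" (0 to 1); they miss things now and then, are a little off and sometimes report something else, mostly with a low value. They report only what shows in the picture. A call takes as long as a camera call. They do not tell look-alikes from the thing itself.
- find_in(camera, thing): "bbox" ([left, top, width, height] in pixels, round what is visible of it).
- landmark_of(camera, thing): "uv" ([column, row] in pixels: a listed point, or the origin of a listed thing).
The state is a dict: "time": time; "q": joint angles; "joint_vel": joint speeds; "effort": joint torques, N m; "ee_pos": TCP position; "tcp_rot": TCP orientation; "contact_force": force on the tool from outside, world axes, zero at the start; "moment": the same for the moment, N m; "opening": finger opening in m; "grip_force": force on a finger pad.
Only numpy, scipy, OpenCV 4.12 (cv2) and the standard library are available. Lean on these libraries where they do the work, as an engineer would, in place of code of your own. Each camera call takes 0.05 s, during which the arm holds its last target. There are 200 camera calls.

## Working session

There is one attempt and no reset: what is moved stays moved. The work goes in short steps, Python scripts to look and compute and a tool call to move; the robot and the scene stay as the last step left them, time stands still between calls to the robot, and variables do not carry over. Pictures are saved under pics/ and viewed, at most 10 in all, crops included, and the job is handed in when it is done.

Besides the shell and the picture viewer there is one more tool, called in YAML: its name, and indented under it one key for each argument. send_rows: Moves the arm, as the interface text tells. Its arguments: {"type":"object","properties":{"commands":{"type":"array"},"squeeze":{"type":"number"}},"required":["commands"]}

```bash
mkdir -p pics
python3 - <<'E'
from cell import *
import cv2
s=sense();print(s['time'],s['ee_pos'],s['tcp_rot'],s['opening'])
for c in("top","side"):
    cv2.imwrite(f"pics/{c}1.png",get_image(c))
    k=get_calibration(c);print(c,k)
    for t in("black_cam_grip","black_plate"):
        print(t,[(d['score'],d['uv']) for d in landmark_of(c,t)])
E
```

```text
0.0 [ 0.27554745 -0.61558142  0.24432016] [-8.86155549e-04  9.77940343e-01  2.08882372e-01 -2.34824533e-04] 0.08565215261593914
top {'camera_matrix': array([[536.45188495,   0.        , 320.89333018],
       [  0.        , 536.45188495, 240.51742015],
       [  0.        ,   0.        ,   1.        ]]), 'origin': array([ 0.36288652, -0.002055  ,  0.85208869]), 'attitude': array([ 0.71369213,  0.05180407, -0.06655132, -0.6953638 ])}
black_cam_grip [(0.64, [443.1, 209.1])]
black_plate [(0.87, [400.1, 141.0]), (0.6, [405.8, 362.0]), (0.59, [292.4, 317.1])]
side {'camera_matrix': array([[572.84702604,   0.        , 324.56254003],
       [  0.        , 572.84702604, 228.2146095 ],
       [  0.        ,   0.        ,   1.        ]]), 'origin': array([0.06115771, 0.54977517, 0.59897575]), 'attitude': array([-0.30043891, -0.14592578,  0.43028476,  0.83862814])}
black_cam_grip [(0.73, [373.2, 181.9])]
black_plate [(0.78, [467.1, 264.7]), (0.65, [373.3, 309.0]), (0.63, [301.9, 188.3])]
```

View pics/top1.png

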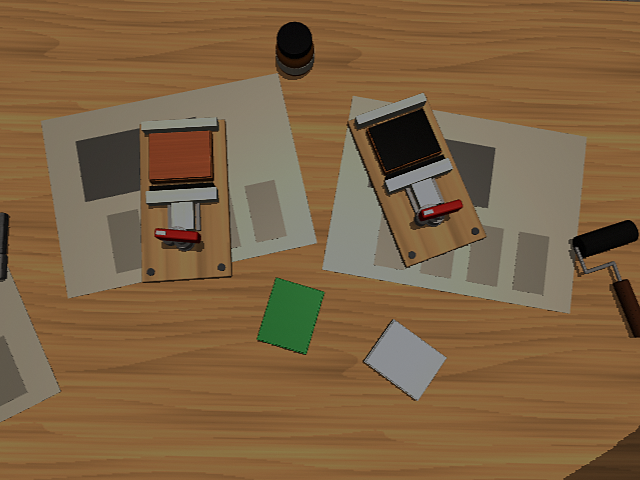

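View pics/side1.png

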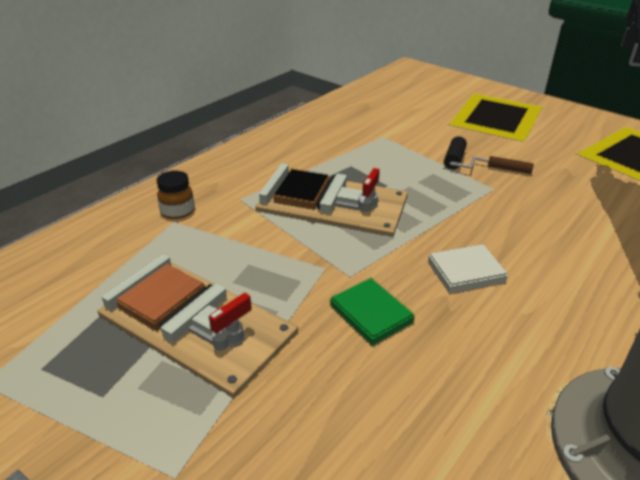

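The top view shows the black plate's clamp at upper right: plate at (404,141), red handle at (440,210). The copper clamp is at left, with its handle at (177,236). The green and white blocks are look-alikes. The side view agrees, with the black clamp's handle at (371,183).

```bash
cat > h.py <<'E'
from cell import *
import cv2, numpy as np
from scipy.spatial.transform import Rotation as R
def rot(q): return R.from_quat(np.roll(q,-1)).as_matrix()
def ray(k,uv):
    d=cv2.undistortPoints(np.array([[uv]],float),k['camera_matrix'],None)[0,0]
    return rot(k['attitude'])@[d[0],-d[1],-1]
def onz(k,uv,z):
    d=ray(k,uv); return k['origin']+d*(z-k['origin'][2])/d[2]
def red(im,box):
    m=np.zeros(im.shape[:2],np.uint8); x0,y0,x1,y1=box
    h=cv2.cvtColor(im,cv2.COLOR_BGR2HSV)
    m[y0:y1,x0:x1]=((((h[...,0]<6)|(h[...,0]>172))&(h[...,1]>170)&(h[...,2]>70))*255)[y0:y1,x0:x1]
    return m
E
python3 - <<'E'
from h import *
kt,ks=get_calibration("top"),get_calibration("side")
print("grip",onz(kt,(443.1,209.1),.062),onz(ks,(373.2,181.9),.062))
print("plate",onz(kt,(400.1,141),.022),onz(kt,(404,139),.032),onz(ks,(301.9,188.3),.022))
im=cv2.imread("pics/top1.png");m=red(im,(400,180,480,235))
c=max(cv2.findContours(m,0,2)[0],key=cv2.contourArea)
b=cv2.boxPoints(cv2.minAreaRect(c));print(b)
print(np.array([onz(kt,p,.072)for p in b]).round(3))
# clamp board corners z=.012
print(np.array([onz(kt,p,.012) for p in((348,124),(424,96),(484,236),(405,266))]).round(3))
s=sense();print(rot(s['tcp_rot']).round(3))
E
```

```text
grip [ 0.55027742 -0.20118554  0.062     ] [ 0.54388898 -0.19689559  0.062     ]
plate [ 0.67123198 -0.1425667   0.022     ] [ 0.67109058 -0.14716796  0.032     ] [ 0.66976737 -0.14572691  0.022     ]
[[420.77448 209.62314]
 [460.20325 198.58307]
 [462.46735 206.66913]
 [423.03857 217.7092 ]]
[[ 0.546 -0.165  0.072]
 [ 0.565 -0.225  0.072]
 [ 0.553 -0.228  0.072]
 [ 0.534 -0.168  0.072]]
[[ 0.702 -0.058  0.012]
 [ 0.755 -0.184  0.012]
 [ 0.52  -0.279  0.012]
 [ 0.468 -0.152  0.012]]
[[ 0.913  0.409 -0.   ]
 [ 0.409 -0.913  0.001]
 [-0.    -0.001 -1.   ]]
```

send_rows:
  commands:
    - [0,[33,-21,0],[0,0,0]]
    - [0,[35,-22.5,0],[0,0,0]]
    - [0,[35,-22.5,0],[0,0,0]]
    - [0,[35,-22.5,0],[0,0,0]]
    - [0,[35,-22.5,0],[0,0,0]]
    - [0,[35,-22.5,0],[0,0,0]]
    - [0,[35,-22.5,0],[0,0,0]]
    - [0,[35,-22.5,0],[0,0,0]]
    - [0,[35,-22.5,0],[0,0,0]]
    - [0,[35,-22.5,0],[0,0,0]]
    - [0,[35,-22.5,0],[0,0,0]]
    - [0,[35,-22.5,0],[0,0,0]]

```text
time: 1.3
ee_pos: [0.5484, -0.1985, 0.2456]
tcp_rot: [0.0, 0.978, 0.209, 0.0]
contact_force: [1.3, 0.4, 1.4]
opening: 0.0855
grip_force: 0.0
```

send_rows:
  commands:
    - [0,[0,0,0],[0,0,-0.12]]
    - [0,[0,0,0],[0,0,-0.12]]
    - [0,[0,0,0],[0,0,-0.12]]
    - [0,[0,0,0],[0,0,-0.12]]
    - [0,[0,0,0],[0,0,-0.12]]
    - [0,[0,0,0],[0,0,-0.12]]
    - [0,[0,0,0],[0,0,-0.12]]
    - [0,[0,0,0],[0,0,-0.12]]
    - [0,[0,0,0],[0,0,-0.12]]
    - [0,[0,0,0],[0,0,-0.12]]
    - [0,[0,0,0],[0,0,-0.12]]
    - [0,[0,0,0],[0,0,-0.12]]

```text
time: 2.3
ee_pos: [0.5475, -0.2004, 0.2453]
tcp_rot: [0.0, 0.595, 0.804, -0.0]
contact_force: [0.1, -0.2, 0.3]
opening: 0.0852
grip_force: 0.0
```

Run:
```python
from h import *
s=sense();print(s['time'],s['ee_pos'],s['q'].round(2) if hasattr(s['q'],'round') else s['q']);print(rot(s['tcp_rot']).round(3))
k=get_calibration("wrist");im=get_image("wrist");cv2.imwrite("pics/w1.png",im)
L=landmark_of("wrist","black_cam_grip");P=landmark_of("wrist","black_plate")
print(k['origin'],[(d['score'],d['uv'],onz(k,d['uv'],.062).round(4)) for d in L])
print([(d['score'],d['uv'],onz(k,d['uv'],.022).round(4)) for d in P])
m=red(im,(0,0,640,480))
c=max(cv2.findContours(m,0,2)[0],key=cv2.contourArea)
b=cv2.boxPoints(cv2.minAreaRect(c));print(b)
print(np.array([onz(k,p,.075)for p in b]).round(4))
```

```text
2.3 [ 0.54751783 -0.20038575  0.24529684] [ 0.59  0.36 -0.43  1.76  0.17  1.06  0.39]
[[-0.291  0.957 -0.   ]
 [ 0.957  0.291 -0.   ]
 [-0.    -0.    -1.   ]]
[ 0.52587136 -0.13229327  0.37396467] [(0.85, [326.4, 208.6], array([ 0.5493, -0.1962,  0.062 ]))]
[(0.96, [96.9, 69.0], array([ 0.3337, -0.1463,  0.022 ])), (0.75, [470.3, 188.2], array([ 0.6717, -0.1483,  0.022 ]))]
[[318. 169.]
 [334. 169.]
 [334. 247.]
 [318. 247.]]
[[ 0.5332 -0.166   0.075 ]
 [ 0.5448 -0.1625  0.075 ]
 [ 0.5635 -0.2219  0.075 ]
 [ 0.5512 -0.2256  0.075 ]]
```

View pics/w1.png

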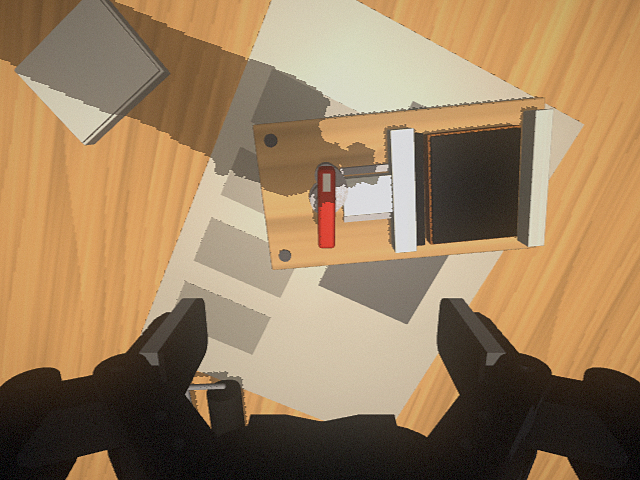

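The wrist view shows the bar upright at (326,208), lying along tool x, with the black plate to its right at (475,185). The tool is already aligned, so I descend and grip.

send_rows:
  commands:
    - [0,[4,2.5,25],[0,0,0]]
    - [0,[0,0,35],[0,0,0]]
    - [0,[0,0,35],[0,0,0]]
    - [0,[0,0,30],[0,0,0]]
    - [0,[0,0,25],[0,0,0]]
    - [0,[0,0,20],[0,0,0]]
    - [0,[0,0,15],[0,0,0]]
    - [0,[0,0,0],[0,0,0]]
    - [0,[0,0,0],[0,0,0]]

```text
time: 3.2
ee_pos: [0.5485, -0.1956, 0.0599]
tcp_rot: [-0.001, 0.598, 0.801, -0.0]
contact_force: [-0.1, 0.4, 0.3]
opening: 0.0853
grip_force: 0.0
```

send_rows:
  commands:
    - [255,[0,0,0],[0,0,0]]
    - [255,[0,0,0],[0,0,0]]
    - [255,[0,0,0],[0,0,0]]
    - [255,[0,0,0],[0,0,0]]
    - [255,[0,0,0],[0,0,0]]
    - [255,[0,0,0],[0,0,0]]
    - [255,[0,0,0],[0,0,0]]
    - [255,[0,0,0],[0,0,0]]
    - [255,[0,0,0],[0,0,0]]
    - [255,[0,0,0],[0,0,0]]
  squeeze: 60

```text
time: 4.03
ee_pos: [0.5497, -0.1957, 0.061]
tcp_rot: [0.001, 0.597, 0.802, 0.0]
contact_force: [1.1, 0.1, 5.5]
opening: 0.0132
grip_force: 58.9
```

send_rows:
  commands:
    - [255,[0,0,0],[0,0,0.08]]
    - [255,[0,0,0],[0,0,0.08]]
    - [255,[0,0,0],[0,0,0.08]]
    - [255,[0,0,0],[0,0,0.08]]
    - [255,[0,0,0],[0,0,0.08]]
    - [255,[0,0,0],[0,0,0.08]]
    - [255,[0,0,0],[0,0,0.08]]
    - [255,[0,0,0],[0,0,0.08]]
    - [255,[0,0,0],[0,0,0.08]]
    - [255,[0,0,0],[0,0,0.08]]
    - [255,[0,0,0],[0,0,0.08]]
    - [255,[0,0,0],[0,0,0]]

```text
time: 5.03
ee_pos: [0.5497, -0.1958, 0.061]
tcp_rot: [0.001, 0.883, 0.469, 0.001]
contact_force: [0.9, 0.4, 5.4]
opening: 0.0133
grip_force: 58.5
```

Run:
```python
from h import *
s=sense();r=rot(s['tcp_rot']);print(s['time'],s['ee_pos'],np.arctan2(r[1,0],r[0,0])*57.3,s['contact_force'],s['moment'],s['opening'])
im=get_image("top");cv2.imwrite("pics/t2.png",im)
```

```text
5.0333 [ 0.54966956 -0.19575561  0.06101406] 55.97982162767574 [0.92317024 0.36107354 5.38565925] [ 0.06834338 -0.13868443 -0.0926743 ] 0.01332840457134947
```

send_rows:
  commands:
    - [255,[0,0,0],[0,0,0.07]]
    - [255,[0,0,0],[0,0,0.07]]
    - [255,[0,0,0],[0,0,0.07]]
    - [255,[0,0,0],[0,0,0.07]]
    - [255,[0,0,0],[0,0,0.07]]
    - [255,[0,0,0],[0,0,0.07]]
    - [255,[0,0,0],[0,0,0.06]]
    - [255,[0,0,0],[0,0,0.05]]
    - [255,[0,0,0],[0,0,0]]

```text
time: 5.83
ee_pos: [0.5496, -0.1957, 0.061]
tcp_rot: [0.0, 0.975, 0.223, 0.001]
contact_force: [0.6, 0.9, 5.1]
opening: 0.0128
grip_force: 59.7
```

```bash
cat > st.py <<'E'
from h import *
s=sense();r=rot(s['tcp_rot']);print(s['time'],s['ee_pos'],np.arctan2(r[1,0],r[0,0])*57.3,s['contact_force'],s['moment'],s['opening'])
E
python3 st.py
```

```text
5.8333 [ 0.5496102  -0.19572561  0.06100623] 25.724912900800792 [0.55786136 0.8905343  5.11177292] [ 0.05093635 -0.04911559  0.11339457] 0.012786835969093366
```

send_rows:
  commands:
    - [255,[0,0,0],[0,0,0.03]]
    - [255,[0,0,0],[0,0,0.03]]
    - [255,[0,0,0],[0,0,0]]

```text
time: 6.08
ee_pos: [0.5496, -0.1958, 0.061]
tcp_rot: [0.0, 0.981, 0.194, 0.001]
contact_force: [0.7, 0.4, 6.1]
opening: 0.0132
grip_force: 60.6
```

```bash
python3 st.py
```

```text
6.0833 [ 0.54962912 -0.19575523  0.06103428] 22.35410510586134 [0.69062882 0.42230857 6.13985829] [0.04503134 0.01763283 0.16191731] 0.013185417908632297
```

send_rows:
  commands:
    - [255,[0,0,0],[0,0,0.03]]
    - [255,[0,0,0],[0,0,0.02]]
    - [255,[0,0,0],[0,0,0]]

```text
time: 6.33
ee_pos: [0.5496, -0.1957, 0.0611]
tcp_rot: [0.001, 0.985, 0.171, 0.001]
contact_force: [0.3, 0.5, 6.3]
opening: 0.0133
grip_force: 75.2
```

```bash
python3 st.py
```

```text
6.3333 [ 0.5496004  -0.19571767  0.06105127] 19.64835191536604 [0.27806706 0.46103813 6.34228277] [-0.02448862  0.05513405  0.94997603] 0.013326513987516468
```

The moment jumped to 0.95 N m, which means the hard stop. I ease off a touch, open and lift.

send_rows:
  commands:
    - [255,[0,0,0],[0,0,-0.02]]
    - [0,[0,0,0],[0,0,0]]
    - [0,[0,0,0],[0,0,0]]
    - [0,[0,0,0],[0,0,0]]
    - [0,[0,0,0],[0,0,0]]
    - [0,[0,0,0],[0,0,0]]
    - [0,[0,0,0],[0,0,0]]
    - [0,[0,0,-15],[0,0,0]]
    - [0,[0,0,-30],[0,0,0]]
    - [0,[0,0,-35],[0,0,0]]
    - [0,[0,0,-35],[0,0,0]]
    - [0,[0,0,-30],[0,0,0]]

```text
time: 7.33
ee_pos: [0.5489, -0.1959, 0.2075]
tcp_rot: [0.0, 0.984, 0.179, 0.0]
contact_force: [0.8, -0.5, 0.3]
opening: 0.0854
grip_force: 0.0
```

Run:
```python
from h import *
exec(open('st.py').read())
k=get_calibration("wrist");im=get_image("wrist");cv2.imwrite("pics/w2.png",im)
L=landmark_of("wrist","black_cam_grip");P=landmark_of("wrist","black_plate")
g=onz(k,L[0]['uv'],.062) if L else None
for d in P:
    p=onz(k,d['uv'],.022); print(d['score'],d['uv'],p,np.linalg.norm((p-g)[:2]) if L else '')
print(g)
```

```text
7.3333 [ 0.54891773 -0.19592025  0.20753084] 20.6514046724306 [ 0.83760507 -0.54201692  0.32430401] [-0.04451687 -0.06569323 -0.01510686] 0.08535699550330783
0.96 [31.2, 286.5] [0.39591032 0.01804196 0.022     ] 0.25968174914255504
0.74 [199.2, 398.9] [ 0.33549226 -0.15025719  0.022     ] 0.2156475162594301
0.62 [321.8, 26.1] [ 0.67649775 -0.14663686  0.022     ] 0.13783821185282308
[ 0.54679973 -0.19330373  0.062     ]
```

View pics/w2.png

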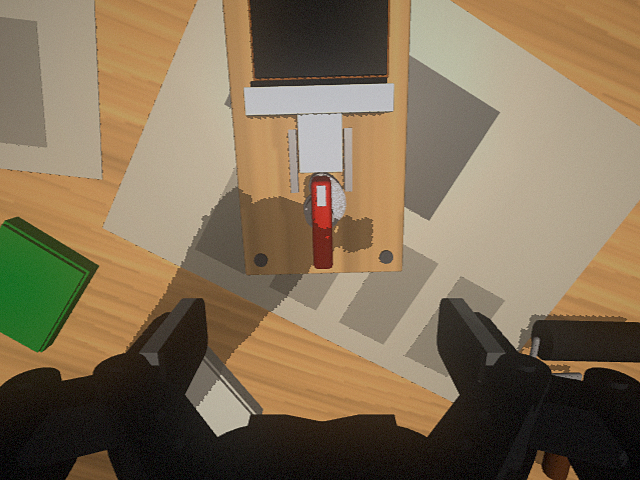

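The wrist view shows the bar at (321,222) in line with the clamp, its white mark towards the plate, and the jaw up against the plate. The fence is out of view, so I check it and the copper cam from the side.

Run:
```python
from h import *
im=get_image("side");cv2.imwrite("pics/s2.png",np.vstack([cv2.resize(im[150:245,240:420],None,fx=3.2,fy=3.2,interpolation=2),cv2.resize(im[250:400,90:378],(576,290))])[:600])
```

```text
(no output)
```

View pics/s2.png

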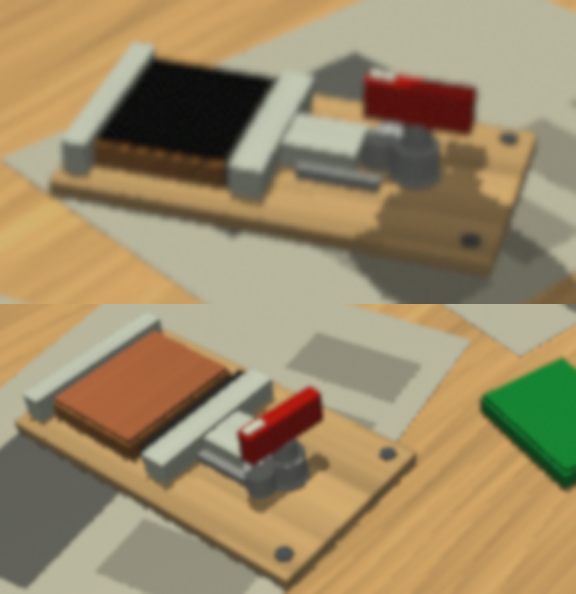

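The side crops show the black plate tight between the jaw and the fence, with its bar in line. The copper clamp is still loose, and nothing touches the robot.

```bash
python3 -c "
from cell import *
print(hand_in())"
```

```text
the job is handed in; nothing more can be done
None
```

I turned the black plate's cam clockwise to its hard stop and let go. The last pictures show the plate tight against the fence and the copper clamp still loose. The job was handed in at about 7.5 s, and no verdict came back.

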